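# Start the stirrer under the conical flask

## Task

Start the stirrer that the stoppered conical flask stands on: with the fingertips, gently press the raised end of its rocker switch (the end away from the button) fully down so that it stays on, and after that press its round start button well down and let it come back up. Take the hand away at the end, and leave the other two stirrers' controls, the glassware and the bottles as they are.

Things in the scene. Friction and masses are not known exactly. Their poses are not given: they have to be found in the camera images.
- stirrer_a: Fixed grey stirrer under the conical flask, one of three alike that swap places. 210 (x) x 150 (y) mm; origin under its centre, x away from its control side, z up. Front deck x -105 to -45, top z 60; behind it a white square plate, top z 84, centre x +30. On the deck at x -75: rocker switch left (pivot y +33), round start button right (y -38). A dial on the front face: leave alone.
- stirrer_b: Alike stirrer that carries the open beaker; not to be operated. Same shape, axes and controls as stirrer_a.
- stirrer_c: Alike stirrer with nothing on it; not to be operated. Same shape, axes and controls as stirrer_a.
- stirrer_a_on_end (a point): Pressing point on top of the raised left (+y) half of stirrer_a's white rocker, 13 mm from the pivot; moves with it. Rocker 24 mm (x), two halves of 18 mm in a shallow V. Off: left half slopes up from 69 mm above the bench at the pivot to 77 mm, right half level. Pressed straight down here or farther out (about 3 N), the left half ends level at 69 mm. Black frame round it 63 mm high.
- stirrer_a_rocker (a joint): Angle of that rocker: 0 to 0.05 at the start (off), 0.44 rad fully on; it counts as on above 0.33; stays where it is left.
- stirrer_a_start_top (a point): Centre of the top of the round start button of stirrer_a: white cap 26 mm across in a black housing, its top 83 mm above the bench when up. It goes straight down 7 mm, against a spring that takes 4 N when fully down, and comes back up when let go. It counts as pressed once it is 4 mm down. The point moves with the cap.
- stirrer_a_start (a joint): Travel of that button, m: 0 up, 0.007 fully down.
- flask: Stoppered conical glass flask, 84 mm wide at the foot, 158 mm high, neck 30 mm, standing loose on stirrer_a; origin at the centre of its underside. Leave alone.
- beaker: Open straight glass beaker, 72 mm wide, 95 mm high, standing loose on stirrer_b; origin at the centre of its underside. Leave alone.
- jar: Closed jar, 68 mm wide, 90 mm high, loose on the bench at one side of the stirrers; origin at the centre of its underside. Leave alone.
- spray: Grey spray bottle with black trigger head, 72 mm wide, 195 mm high, loose on the bench at the other side; origin at the centre of its underside. Leave alone.
- stirrer_b_rocker (a joint): Angle of the rocker of stirrer_b: 0 is off; it must stay off.
- stirrer_b_start (a joint): Travel of the start button of stirrer_b, m: 0 up; must not be pressed.
- stirrer_c_rocker (a joint): Angle of the rocker of stirrer_c: 0 is off; it must stay off.
- stirrer_c_start (a joint): Travel of the start button of stirrer_c, m: 0 up; must not be pressed.

How it is judged:
By the outcome, as a careful person would: the job done as asked, in the order asked, and still so for the second after the job is handed in, with the robot touching nothing.
It also fails if it takes over 48 s, if anything falls off the work surface, if the arm or the gripper's body presses on something with over 40 N, if the wrist force passes 120 N, or if a joint passes its speed limit or range.

## Robot

A 6-joint arm with a two-finger parallel gripper is mounted at the origin on the work surface. World frame = base frame: x ahead of the robot, y to its left, z up, the work surface at z = 0. Lengths are in m, angles in rad, forces in N, time in s.
With the tool pointing down it reaches from about 0.35 to 0.975 m from the base axis. Payload 4.9 kg.
Tool frame: the origin (TCP) lies midway between the tips of the shut fingers; the grasp point (between the pads) lies 19 mm behind it; y points along the fingers, z is the direction in which the jaws open and shut, and the axes are right-handed (so a half turn about y gives the same grasp; the last joint's range is limited). The gripper opens to 85 mm and grips with 20 to 120 N. Pads are 22 mm wide; open, the fingers measure 114 mm over their backs; the gripper's body (76 mm by 85 mm) begins 54 mm behind the grasp point. The pads swing forward as they close: fully open they stand 13 mm farther back than shut.
Start: joints at [0.992, 0.053, 1.613, -0, 1.476, -0.119], TCP at [0.277, 0.56, 0.231] pointing down, gripper open.
Joint ranges: [-3.01, 3.01], [-1.01, 2.22], [0.06, 2.58], [-1.02, 4.17], [0.09, 2.62], [-3.14, 3.14]. Speed limits (rad/s): [2.57, 2.57, 3.14, 3.14, 3.14, 3.14].

## Interface

Orientations are given as a unit quaternion [w, x, y, z].
In Python, from plant import * gives the robot as it stands.
- The arm moves only by the shell command python3 -m crank 'ROWS'. ROWS is JSON, a list that holds one entry, the list of rows, each a list of 5 numbers: the gripper command: -1 is shut, 1 is fully open, values between are in proportion, then the shift along the tool's x, y, z in cm, then the turn about the tool's y in degrees. In form: [[[jaw, dx, dy, dz, twist], ...]]. A call has 1 to 8 rows; each row shifts and turns the commanded pose from where the row before left it, along the tool's axes as they then stand; what a row does not reach is not made up. A row lasts 1/8 s, in which the tool goes at most 62.5 mm and 10.7 degrees, less where a joint would pass 70% of its speed; a pose out of reach is approached as far as the arm can. A call with a gripper value outside its range is refused whole. The fingers move at their own pace and stop on an object; the grip force is fixed at half the most. Time passes only in rows, so rows that do not move let the fingers close. It gives the time, the measured TCP pose, the force and the opening at its end, in the units of the state.
- state(): the state, without advancing time (a new reading comes with each control period).
- grab_frame(name): name is "side" or "top"; returns a dict with "frame" (384x512x3 uint8, red, green, blue), "fx", "fy", "cx", "cy" (pixels), "D" ([k1, k2, p1, p2, k3] as OpenCV has them; the pictures are not rectified), "pose" (4x4, takes a point from camera to world coordinates). Camera axes: x right, y up, looking along -z (the intrinsics and any distortion apply to the point x, -y, -z); pixel columns grow to the right and rows downward; lengths in m; the calibration is good to about 2 mm. A picture is of the moment at which its call begins. There is no depth.
- job_done(): hands the job in, once; it reports no verdict.
The state is a dict: "time": time; "joint_pos": joint angles; "joint_vel": joint speeds; "joint_efforts": joint torques, N m; "tool_pos": TCP position; "tool_rot": TCP orientation; "contact_force": force on the tool from outside, world axes, zero at the start; "ft_torque": the same for the moment, N m; "gripper_width": opening from 0.0 (shut) to 1.0 (fully open).
Only numpy, scipy, OpenCV 4.12 (cv2) and the standard library are available. Lean on these libraries where they do the work, as an engineer would, in place of code of your own. Each camera call takes 0.05 s, during which the arm holds its last target.

## Working session

There is one attempt and no reset: what is moved stays moved. The work goes in short steps, Python scripts to look and compute and a shell command to move; the robot and the scene stay as the last step left them, time stands still between calls to the robot, and variables do not carry over. Pictures are saved under pics/ and viewed, and the job is handed in when it is done.

```bash
ls; mkdir -p pics; cat > h.py <<'E'
from plant import *
import numpy as np, cv2
from scipy.spatial.transform import Rotation as R
def load(n):
    d=np.load(f'{n}.npz'); return d
def cam(n,tag):
    f=grab_frame(n); np.savez(f'{tag}.npz',**{k:np.array(v) for k,v in f.items()})
    cv2.imwrite(f'pics/{tag}.png',f['frame'][:,:,::-1]); return f
def K(f): return np.array([[f['fx'],0,f['cx']],[0,f['fy'],f['cy']],[0,0,1]],float)
def ray(f,px):
    u=cv2.undistortPoints(np.array([[px]],float),K(f),np.array(f['D'],float))[0,0]
    P=np.array(f['pose']); return P[:3,3],P[:3,:3]@np.array([u[0],-u[1],-1])
def atz(f,px,z):
    o,d=ray(f,px); return o+d*(z-o[2])/d[2]
def proj(f,p):
    P=np.array(f['pose']); c=P[:3,:3].T@(np.array(p,float)-P[:3,3])
    return cv2.projectPoints(np.array([[c[0],-c[1],-c[2]]]),np.zeros(3),np.zeros(3),K(f),np.array(f['D'],float))[0][0,0]
def crop(f,x0,y0,x1,y1,s,tag):
    im=np.array(f['frame'])[y0:y1,x0:x1,::-1]
    cv2.imwrite(f'pics/{tag}.png',cv2.resize(im,None,fx=s,fy=s,interpolation=cv2.INTER_CUBIC))
E
python3 - <<'E'
from h import *
for n in('top','side'):
    f=cam(n,n+'0'); print(n,np.round(f['pose'],3).tolist(),f['fx'],f['D'])
s=state(); print(s['time'],s['tool_pos'],s['tool_rot'],s['contact_force'],s['gripper_width']); w,x,y,z=s['tool_rot']; print(R.from_quat([x,y,z,w]).as_matrix().round(3))
E
```

```text
pics
top [[0.003, 0.995, -0.095, 0.407], [-1.0, 0.003, -0.002, -0.013], [-0.002, 0.095, 0.995, 1.392], [0.0, 0.0, 0.0, 1.0]] 438.5150218031468 [-0.12901663  0.          0.          0.          0.        ]
side [[-0.981, 0.127, -0.145, 0.338], [-0.191, -0.555, 0.81, 1.208], [0.022, 0.822, 0.569, 0.922], [0.0, 0.0, 0.0, 1.0]] 454.6100011669164 [-0.16718406  0.          0.          0.          0.        ]
0.1 [0.27704874 0.55960446 0.2301948 ] [-0.68787731  0.68913196 -0.16134114  0.16090675] [-0.12934362 -0.16447355 -0.07829844] 1.0047661854516323
[[ 0.896 -0.001  0.444]
 [-0.444 -0.002  0.896]
 [-0.    -1.    -0.002]]
```

View pics/top0.png

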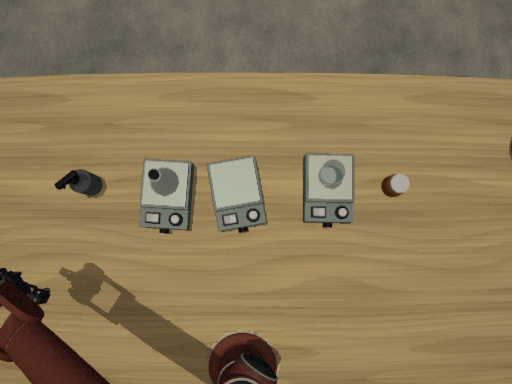

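View pics/side0.png

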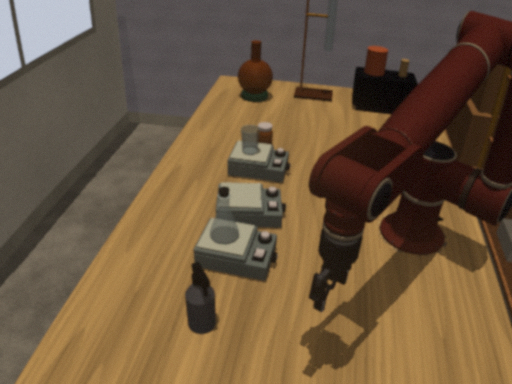

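The top view shows three stirrers. The flask with the black stopper at (154,174) is on the left one, the beaker is on the right one, and the middle one is empty. The spray bottle is at (85,182) and the jar at (397,185). I'll zoom in on the left stirrer.

```bash
python3 - <<'E'
from h import *
f=load('top0'); crop(f,130,145,210,240,8,'top0c')
f=load('side0'); crop(f,180,180,290,285,7,'side0c')
E
```

```text
(no output)
```

View pics/top0c.png

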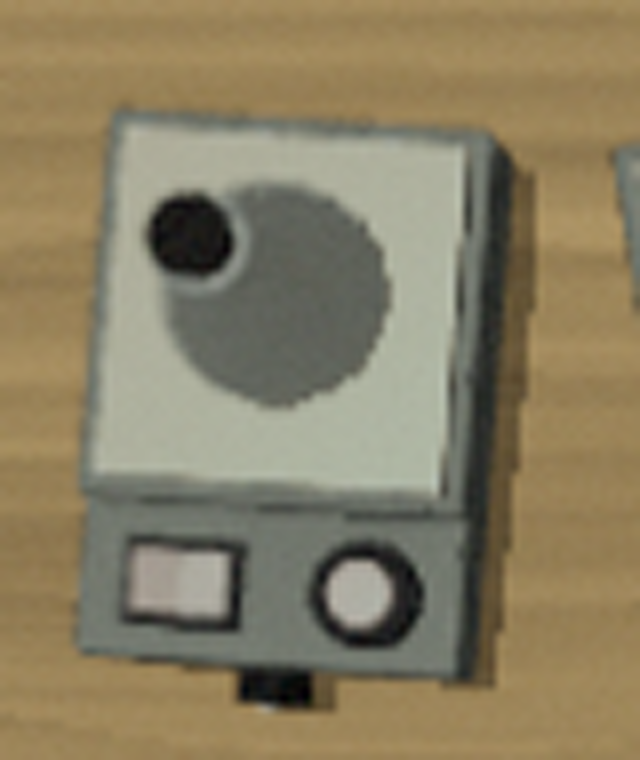

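View pics/side0c.png

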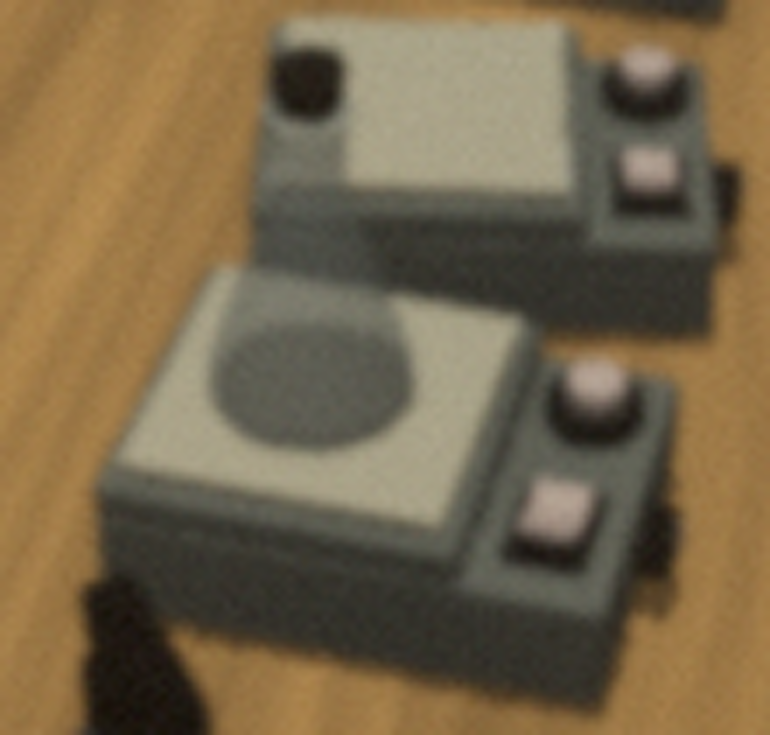

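```bash
python3 - <<'E'
from h import *
from scipy.optimize import least_squares
T=load('top0');S=load('side0')
def c(x0,y0,s,u,v): return np.array([(u+.5)/s-.5+x0,(v+.5)/s-.5+y0])
obs=[(T,c(130,145,8,360,593),(-.075,-.038,.083)),(T,c(130,145,8,183,583),(-.075,.033,.063)),
(T,c(130,145,8,80,653),(-.105,.075,.06)),(T,c(130,145,8,458,678),(-.105,-.075,.06)),
(S,c(180,180,7,600,380),(-.075,-.038,.083)),(S,c(180,180,7,605,612),(-.105,.075,.06)),(S,c(180,180,7,676,380),(-.105,-.075,.06))]
def w(p,q): 
    a=p[2]; return np.array([p[0]+np.cos(a)*q[0]-np.sin(a)*q[1],p[1]+np.sin(a)*q[0]+np.cos(a)*q[1],q[2]])
def fit(o):
    g=lambda p:np.concatenate([proj(f,w(p,q))-u for f,u,q in o])
    return least_squares(g,[.46,.26,0])
for o in (obs,obs[:4],obs[4:]):
    r=fit(o); print(r.x.round(4),r.fun.round(2).reshape(-1,2).tolist())
    p=r.x
    for n,q in dict(btn=(-.075,-.038,.083),on=(-.075,.046,.075),on15=(-.075,.048,.075),piv=(-.075,.033,.069)).items(): print(n,w(p,q).round(4))
p=fit(obs).x; np.save('pose.npy',p)
for n,f,(x0,y0,x1,y1,s) in (('t',T,(130,145,210,240,8)),('s',S,(180,180,290,285,7))):
    im=cv2.resize(f['frame'][y0:y1,x0:x1,::-1],None,fx=s,fy=s,interpolation=cv2.INTER_CUBIC)
    for q in [(-.075,-.038,.083),(-.105,.075,.06),(-.105,-.075,.06),(-.105,.075,0),(-.075,.033,.069),(-.075,.046,.075),(.105,.075,.06),(-.087,.051,.077),(-.063,.051,.077),(-.087,.015,.069),(-.063,.015,.069)]:
        u=proj(f,w(p,q)); cv2.circle(im,tuple(int(v) for v in ((u-[x0,y0]+.5)*s-.5)),3,(0,0,255),-1)
    cv2.imwrite(f'pics/ov_{n}.png',im)
E
```

```text
[ 0.5379  0.2357 -0.0555] [[-0.09, -0.57], [0.07, -0.45], [-1.09, -0.21], [0.26, -0.29], [-0.18, -0.66], [0.6, 0.31], [1.14, -0.64]]
btn [0.4609 0.2019 0.083 ]
on [0.4656 0.2858 0.075 ]
on15 [0.4657 0.2878 0.075 ]
piv [0.4649 0.2728 0.069 ]
[ 0.5368  0.2349 -0.0568] [[0.13, -0.17], [0.28, -0.09], [-0.89, 0.13], [0.46, 0.12]]
btn [0.4598 0.2012 0.083 ]
on [0.4645 0.2851 0.075 ]
on15 [0.4646 0.2871 0.075 ]
piv [0.4638 0.2721 0.069 ]
[ 0.5392  0.2373 -0.0549] [[-0.7, -0.38], [0.07, 0.63], [0.64, -0.38]]
btn [0.4622 0.2035 0.083 ]
on [0.4668 0.2873 0.075 ]
on15 [0.4669 0.2893 0.075 ]
piv [0.4661 0.2743 0.069 ]
```

View pics/ov_t.png

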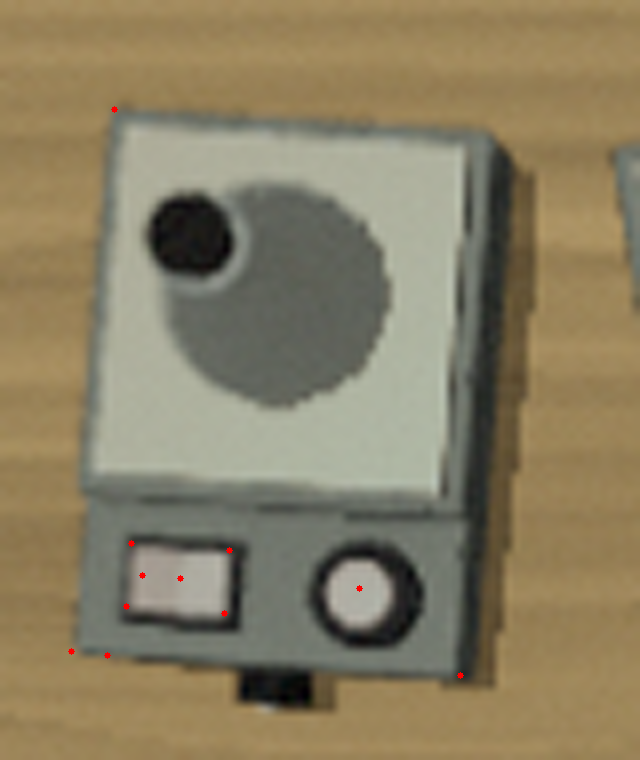

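View pics/ov_s.png

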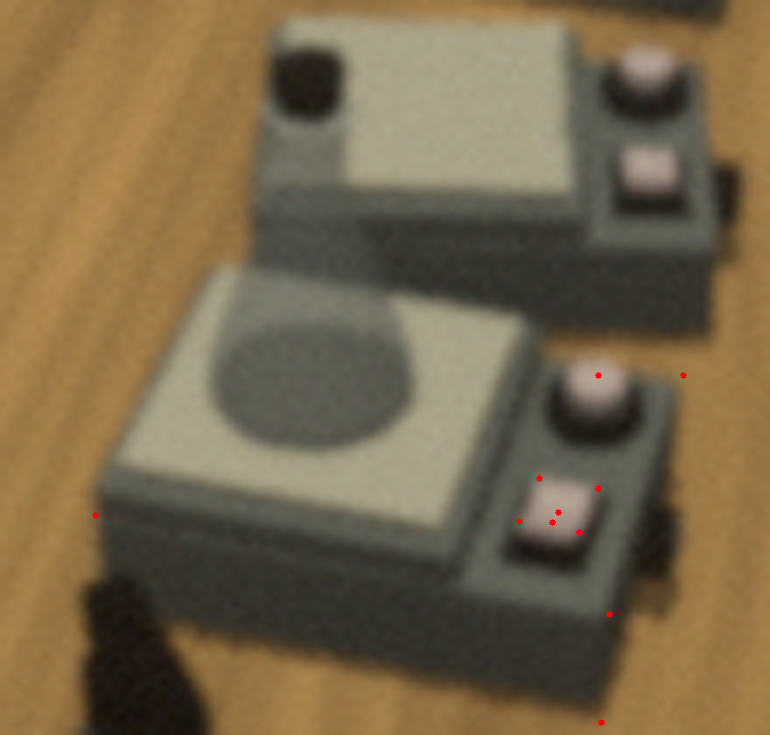

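The overlay matches both views to within about 2 mm. I'll aim for the rocker's raised end near (0.465, 0.287) and the button near (0.461, 0.202). First I shut the jaws and turn the tool so its 22 mm side lies along the rocker.

```bash
python3 -m crank '[[[-1,0,0,0,10],[-1,0,0,0,10],[-1,0,0,0,10],[-1,0,0,0,10],[-1,0,0,0,10],[-1,0,0,0,10],[-1,0,0,0,6.8],[-1,0,0,0,0]]]'
cat > rel.py <<'E'
from h import *
p=np.load('pose.npy'); s=state(); w,x,y,z=s['tool_rot']; M=R.from_quat([x,y,z,w]).as_matrix(); t=np.array(s['tool_pos'])
c,sn=np.cos(p[2]),np.sin(p[2]); Q=np.array([[c,-sn,0],[sn,c,0],[0,0,1]])
print('t',round(s['time'],2),'tcp',t.round(4),'in stirrer',(Q.T@(t-[p[0],p[1],0])*1000).round(1),'F',np.round(s['contact_force'],2),'w',s['gripper_width'])
print('tool axes in stirrer\n',(Q.T@M).round(3))
for n,q in dict(on=(-.075,.048,.077),btn=(-.075,-.038,.083)).items():
    print(n,'delta cm',(100*M.T@(Q@np.array(q)+[p[0],p[1],0]-t)).round(2))
E
python3 rel.py; python3 - <<'E'
from h import *
f=load('top0'); print(atz(f,(130+278/8,145+295/8),.084), atz(f,(154,174),.242), atz(f,(88,184),.1))
E
```

```text
time: 1.1
tool_pos: [0.2772, 0.5598, 0.2307]
tool_rot: [-0.486, 0.487, -0.513, 0.513]
contact_force: [-0.2, -1.3, 0.3]
gripper_width: -0.001
t 1.1 tcp [0.2772 0.5598 0.2307] in stirrer [-278.3  309.2  230.7] F [-0.22 -1.35  0.34] w -0.0013823543907433246
tool axes in stirrer
 [[ 0.002 -0.001  1.   ]
 [-1.    -0.001  0.002]
 [ 0.001 -1.    -0.001]]
on delta cm [26.14 15.38 20.29]
btn delta cm [34.74 14.79 20.27]
[0.5701755 0.2332618 0.084    ] [0.57154127 0.2329536  0.242     ] [0.56163458 0.46521693 0.1       ]
```

```bash
python3 -m crank '[[[-1,3.7,1.4,2.9,0],[-1,3.7,1.4,2.9,0],[-1,3.7,1.4,2.9,0],[-1,3.7,1.4,2.9,0],[-1,3.7,1.4,2.9,0],[-1,3.7,1.4,2.9,0],[-1,3.9,1.6,2.9,0],[-1,0,0,0,0]]]'; python3 rel.py
python3 - <<'E'
from h import *
f=cam('top','top1'); crop(f,120,145,220,240,7,'top1c')
f=cam('side','side1'); crop(f,180,150,300,285,5,'side1c')
E
```

```text
time: 2.1
tool_pos: [0.466, 0.2856, 0.1295]
tool_rot: [0.484, -0.487, 0.514, -0.514]
contact_force: [0.0, 0.5, 0.7]
gripper_width: -0.003
t 2.1 tcp [0.466  0.2856 0.1295] in stirrer [-74.6  45.8 129.5] F [0.05 0.46 0.66] w -0.0029625317048340405
tool axes in stirrer
 [[-0.002 -0.003  1.   ]
 [-1.    -0.002 -0.002]
 [ 0.002 -1.    -0.003]]
on delta cm [-0.23  5.25 -0.03]
btn delta cm [ 8.37  4.66 -0.01]
```

View pics/side1c.png

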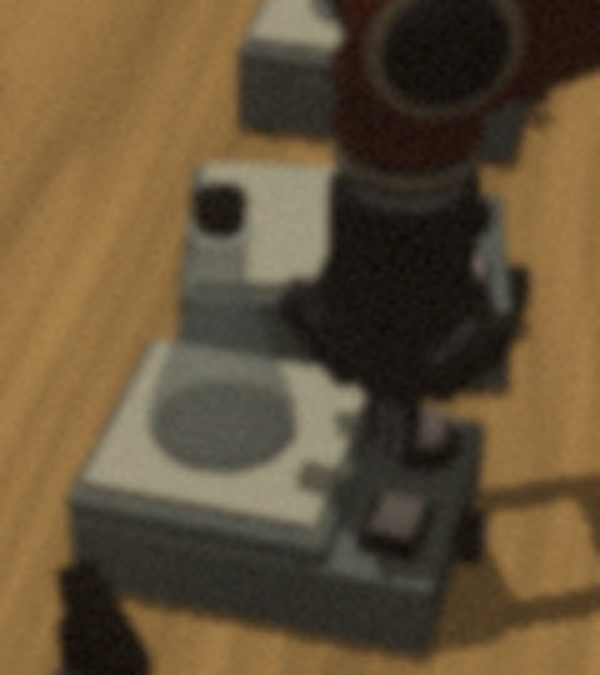

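View pics/top1c.png

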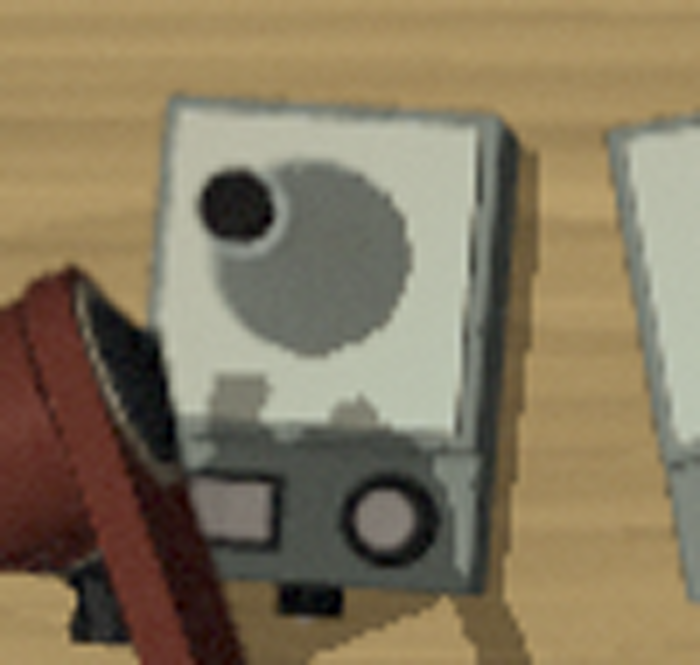

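The jaws are shut and the fingers stand above the rocker, with tips near (395,440) in the side crop. Now I lower in steps.

```bash
python3 -c "
from h import *
u=proj(load('side1'),state()['tool_pos']);print((u-[180,150])*5)"
python3 -m crank '[[[-1,-0.2,1,0,0],[-1,0,1,0,0],[-1,0,1,0,0],[-1,0,1,0,0],[-1,0,0.4,0,0],[-1,0,0,0,0]]]'; python3 rel.py
python3 -c "
from h import *
f=cam('side','side2'); crop(f,180,150,300,285,5,'side2c')"
```

```text
[395.35999636 446.42628076]
time: 2.95
tool_pos: [0.4656, 0.2902, 0.0869]
tool_rot: [0.486, -0.486, 0.514, -0.513]
contact_force: [-1.2, 0.3, 0.4]
gripper_width: 0.003
t 2.95 tcp [0.4656 0.2902 0.0869] in stirrer [-75.2  50.4  86.9] F [-1.2   0.31  0.42] w 0.0033247526227822865
tool axes in stirrer
 [[ 0.001 -0.001  1.   ]
 [-1.    -0.     0.001]
 [ 0.    -1.    -0.001]]
on delta cm [0.24 0.99 0.02]
btn delta cm [8.84 0.39 0.02]
```

View pics/side2c.png

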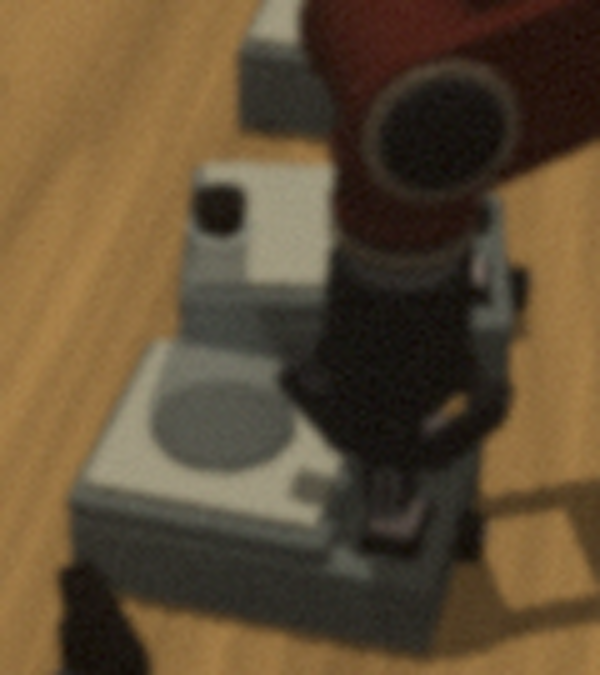

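```bash
python3 -m crank '[[[-1,0,0.4,0,0],[-1,0,0.4,0,0],[-1,0,0,0,0]]]'; python3 rel.py | head -1; python3 -m crank '[[[-1,0,0.3,0,0],[-1,0,0.3,0,0],[-1,0,0,0,0]]]'; python3 rel.py | head -1
```

```text
time: 3.38
tool_pos: [0.4655, 0.2902, 0.0788]
tool_rot: [0.486, -0.486, 0.514, -0.513]
contact_force: [0.3, -0.7, 0.4]
gripper_width: 0.003
t 3.38 tcp [0.4655 0.2902 0.0788] in stirrer [-75.3  50.4  78.8] F [ 0.31 -0.75  0.38] w 0.0029451019122925665
time: 3.75
tool_pos: [0.4661, 0.2906, 0.0735]
tool_rot: [-0.486, 0.486, -0.513, 0.514]
contact_force: [0.7, 0.9, 1.3]
gripper_width: -0.001
t 3.75 tcp [0.4661 0.2906 0.0735] in stirrer [-74.8  50.8  73.5] F [0.65 0.94 1.34] w -0.0009733315969676465
```

```bash
python3 -m crank '[[[-1,0,-0.8,0,0],[-1,0.3,0,0,0],[-1,0,0,0,0]]]'; python3 rel.py | head -1; python3 -m crank '[[[-1,0,0.4,0,0],[-1,0,0.4,0,0],[-1,0,0.2,0,0],[-1,0,0,0,0]]]'; python3 rel.py | head -1;
```

```text
time: 4.12
tool_pos: [0.4656, 0.287, 0.0813]
tool_rot: [-0.486, 0.486, -0.514, 0.514]
contact_force: [0.3, -0.1, 0.6]
gripper_width: 0.002
t 4.12 tcp [0.4656 0.287  0.0813] in stirrer [-75.1  47.2  81.3] F [ 0.31 -0.12  0.57] w 0.0019248891793250725
time: 4.62
tool_pos: [0.4656, 0.2873, 0.0711]
tool_rot: [-0.486, 0.486, -0.513, 0.513]
contact_force: [0.2, 0.5, 0.2]
gripper_width: -0.002
t 4.62 tcp [0.4656 0.2873 0.0711] in stirrer [-75.1  47.5  71.1] F [0.25 0.49 0.18] w -0.001673499565033124
```

```bash
 python3 -m crank '[[[-1,0,0.2,0,0],[-1,0,0,0,0]]]'; python3 rel.py | head -1
```

```text
time: 4.88
tool_pos: [0.4657, 0.2873, 0.0692]
tool_rot: [-0.486, 0.486, -0.513, 0.514]
contact_force: [0.7, 0.9, -0.0]
gripper_width: -0.001
t 4.88 tcp [0.4657 0.2873 0.0692] in stirrer [-75.   47.5  69.2] F [ 0.65  0.89 -0.01] w -0.0006254500529153505
```

```bash
 python3 -m crank '[[[-1,0,0.2,0,0],[-1,0,0,0,0]]]'|grep -E "pos|force"; python3 -m crank '[[[-1,0,0.1,0,0],[-1,0,0,0,0]]]'|grep -E "pos|force"
python3 -c "
from h import *
f=cam('side','side3'); crop(f,220,210,290,280,8,'side3c')
f=cam('top','top3'); crop(f,120,145,220,240,7,'top3c')"
```

```text
tool_pos: [0.4658, 0.2873, 0.0689]
contact_force: [-5.3, -0.3, 9.4]
tool_pos: [0.4659, 0.2874, 0.0689]
contact_force: [-7.1, -3.3, 14.3]
```

View pics/side3c.png

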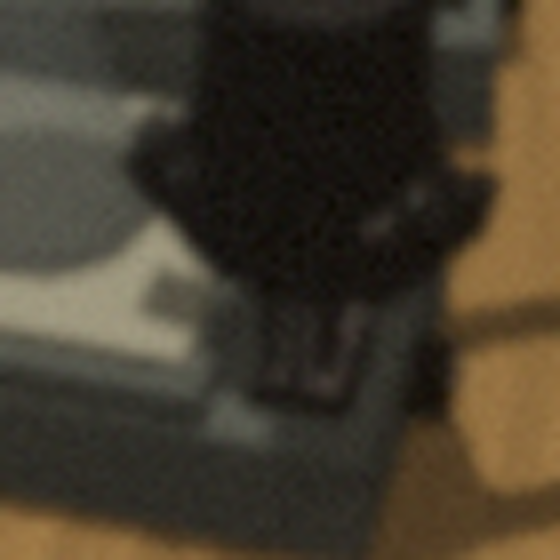

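The force rose to 14 N against a hard stop at z = 0.069, which is the level of a rocker that is fully on. I'll lift off and look.

```bash
 python3 -m crank '[[[-1,0,-0.5,0,0],[-1,0,-1.5,0,0],[-1,0,-3,0,0],[-1,0,-4,0,0],[-1,3,0,0,0],[-1,5.5,0,0,0],[-1,0,0,0,0]]]'; python3 rel.py
python3 -c "
from h import *
f=cam('side','side4'); crop(f,220,210,290,280,8,'side4c')
f=cam('top','top4'); crop(f,120,145,220,240,7,'top4c')"
```

```text
time: 6.35
tool_pos: [0.461, 0.2001, 0.1567]
tool_rot: [-0.485, 0.485, -0.514, 0.515]
contact_force: [0.9, -0.1, -0.3]
gripper_width: 0.001
t 6.35 tcp [0.461  0.2001 0.1567] in stirrer [-74.8 -39.8 156.7] F [ 0.93 -0.11 -0.26] w 0.0009579504277256845
tool axes in stirrer
 [[-0.003  0.001  1.   ]
 [-1.    -0.    -0.003]
 [ 0.    -1.     0.001]]
on delta cm [-8.78  7.97 -0.05]
btn delta cm [-0.18  7.37 -0.02]
```

View pics/side4c.png

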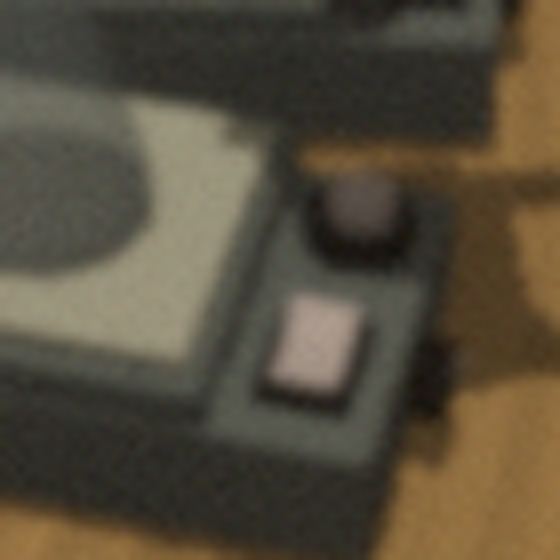

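View pics/top4c.png

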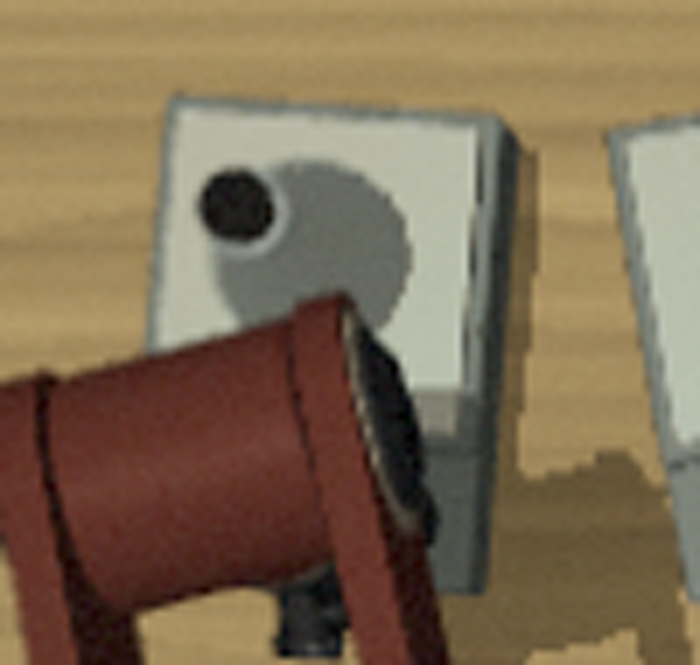

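The rocker stayed over: its near (left) half is now down, and the half toward the button rises (top edge near (320,295) in the side crop). The fingers are above the button, so next I press it.

```bash
 python3 -m crank '[[[-1,-0.1,2,0,0],[-1,0,2,0,0],[-1,0,1.5,0,0],[-1,0,1,0,0],[-1,0,0.4,0,0],[-1,0,0,0,0]]]'; python3 rel.py|head -1
python3 -m crank '[[[-1,0,0.3,0,0],[-1,0,0.3,0,0],[-1,0,0,0,0]]]'|grep -E "pos|force"
python3 -m crank '[[[-1,0,0.2,0,0],[-1,0,0,0,0]]]'|grep -E "pos|force"
```

```text
time: 7.2
tool_pos: [0.4612, 0.2036, 0.0874]
tool_rot: [-0.486, 0.486, -0.513, 0.514]
contact_force: [-1.2, 0.2, -0.1]
gripper_width: 0.003
t 7.2 tcp [0.4612 0.2036 0.0874] in stirrer [-74.9 -36.3  87.4] F [-1.22  0.23 -0.09] w 0.0026577855579421445
tool_pos: [0.4615, 0.2035, 0.0817]
contact_force: [1.1, 0.0, 1.4]
tool_pos: [0.4615, 0.2035, 0.0796]
contact_force: [0.8, 0.5, 2.8]
```

```bash
python3 -m crank '[[[-1,0,0.2,0,0],[-1,0,0,0,0]]]'|grep -E "pos|force"
python3 -m crank '[[[-1,0,0.15,0,0],[-1,0,0,0,0],[-1,0,0,0,0]]]'|grep -E "pos|force"
python3 -c "
from h import *
f=cam('side','side5'); crop(f,210,170,290,280,6,'side5c')"
```

```text
tool_pos: [0.4615, 0.2035, 0.0776]
contact_force: [1.4, 0.7, 2.7]
tool_pos: [0.4614, 0.2035, 0.0761]
contact_force: [2.2, 0.9, 3.9]
```

View pics/side5c.png

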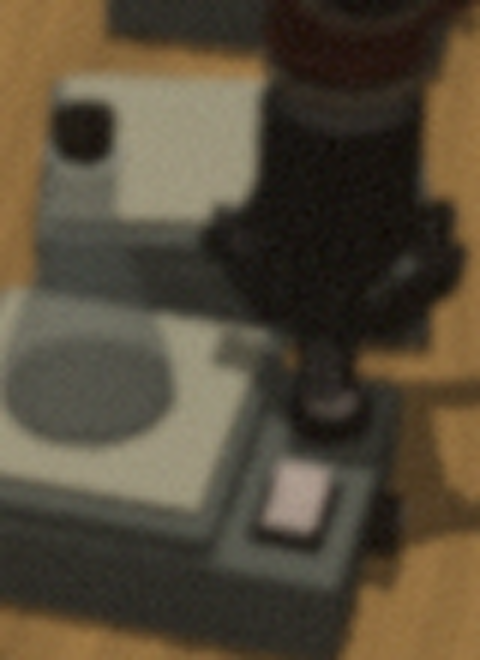

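The fingertips are on the cap near (335,400), which is now sunk into its housing. It has gone down about 7 mm at 3.9 N, matching the spring's full travel. I'll release it straight up and move away.

```bash
 python3 -m crank '[[[-1,0,-0.5,0,0],[-1,0,-1.5,0,0],[-1,0,-3,0,0],[-1,0,-4,0,0],[-1,0,-5,0,0],[-1,0,-3,-4,0],[-1,0,0,-5,0],[-1,0,0,0,0]]]'; python3 -m crank '[[[-1,-4,0,-2,0],[-1,-5,0,0,0],[-1,-5,0,0,0],[-1,-5,0,0,0],[-1,-5,0,0,0],[-1,0,0,0,0],[-1,0,0,0,0]]]'; python3 rel.py|head -1
python3 -c "
from h import *
f=cam('side','side6'); crop(f,180,180,290,285,7,'side6c')
f=cam('top','top6'); crop(f,120,145,280,240,5,'top6c')"
```

```text
time: 9.5
tool_pos: [0.3686, 0.2085, 0.2461]
tool_rot: [0.487, -0.487, 0.513, -0.513]
contact_force: [0.2, 0.5, 0.1]
gripper_width: 0.001
time: 10.38
tool_pos: [0.3644, 0.4487, 0.245]
tool_rot: [-0.485, 0.487, -0.513, 0.514]
contact_force: [0.9, -0.1, 1.1]
gripper_width: 0.002
t 10.38 tcp [0.3644 0.4487 0.245 ] in stirrer [-185.1  203.   245. ] F [ 0.9  -0.07  1.1 ] w 0.0018926449531315656
```

View pics/side6c.png

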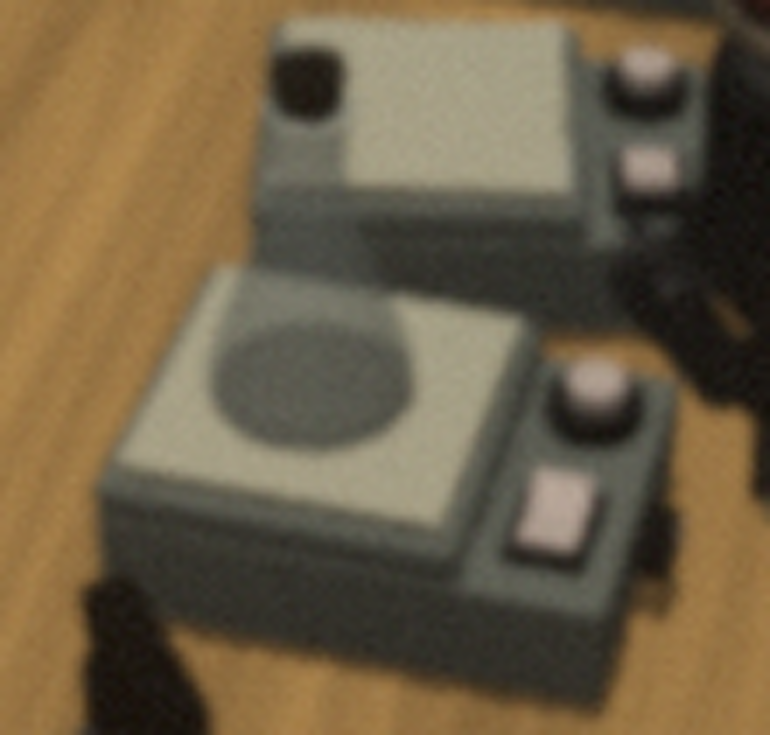

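View pics/top6.png

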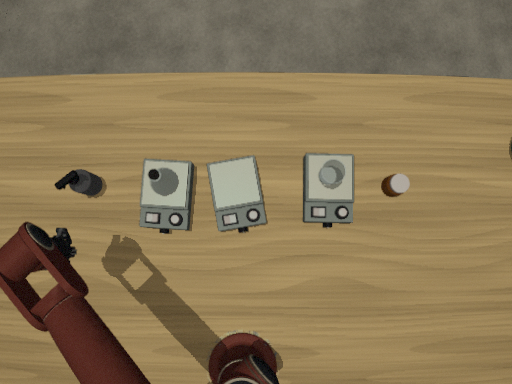

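View pics/top6c.png

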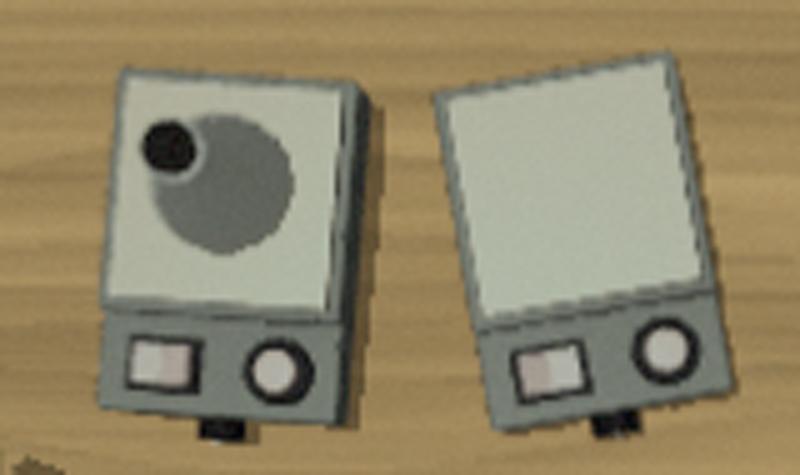

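In the top crop, the flask stirrer's rocker is now shaded on its right half near (180,362). The empty stirrer's is still shaded on its left half near (535,372), so ours has flipped. The button cap is back up near (273,370), and the flask, bottles and other stirrers haven't moved. I'm handing in.

```bash
python3 -c "
from plant import *
print(job_done()); print(state()['time'])"
```

```text
the job is handed in; nothing more can be done
None
the job is handed in; nothing more can be done
```

The stirrer under the stoppered flask is switched on and its start button has been pressed, in that order. I handed the job in at about 10.5 s.

- **Rocker:** with the jaws shut, I pressed the raised left end down to a firm stop at 69 mm. The wrist force peaked at about 16 N (14 N straight down), more than the 3 N the switch needs, because I pushed on a little past the stop. My first touch was about 3 mm too far out, so I lifted, shifted and pressed again.
- **Button:** I pressed it down about 7 mm at roughly 4 N, then let it go straight up.
- **Last checks:** the final pictures show the rocker flipped and staying on, and the button cap back up. The flask, beaker, jar, spray bottle and other two stirrers look unmoved, with the empty stirrer's rocker still off. I did not zoom in on the beaker stirrer's controls, but the arm never went near them. The hand is well clear, and no check failed or disagreed.

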